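# Close up the meter case: fold the flap down, then shut the cover

### The job

Pack up the black meter case without lifting anything: with the fingers, first push the upright grey flap inside it over to the right and press it fully down over the multimeter while the cover still stands open. Then push the cover over from behind and press it fully shut. Leave the multimeter, the two probes and the things around the case where they are.

Things in the scene. Friction and masses are not known exactly. Their poses are not given: they have to be found in the camera images.
- meter_case: Open black plastic case on a stand of varying height, fixed; 190 mm (its x) by 240 mm (its y), rim 75 mm above its underside, walls 5 mm. Origin: centre of its underside, 12 to 45 mm above the worktop. +x points to the cover hinge (away from the robot, within 0.42 rad), +y to the left side with the flap hinge. A divider at y = +4 mm, top at z = 54 mm, parts the left bay (multimeter) from the right (probes).
- flap (a joint): Angle of the grey plastic flap, rad: 0 = fully down, level on the divider over the multimeter; 1.6 = its stop, just past upright; starts at 1.42 to 1.57. A plate 90 mm along the case's x (centred), 110 mm from hinge to free edge, 4 mm thick, with two 2 mm ribs at x = -30 and +30 mm. It folds to the case's -y. Its stiff hinge (0.07 N m, about 1 N at the edge) leaves it where it is put.
- flap_hinge (a point): Middle of the flap's hinge line (mid-thickness of the flap), in the case's frame at x 0, y +111 mm, z 57 mm; the line runs along the case's x. The point turns with the flap: its -y points from the hinge to the free edge.
- flap_edge (a point): Middle of the flap's free edge, 110 mm from the hinge; about 167 mm above the case's underside when upright, 57 mm when down.
- cover (a joint): Angle of the black cover, rad: 0 = shut on the rim, 1.57 = upright, 1.9 = its stop. It starts standing open (1.45 to 1.70). The cover is a plate 240 mm along the case's y, 194 mm from hinge to free edge, 8 mm thick. Its hinge is stiff (about 0.28 N m), so it stays at any angle and must be pushed the whole way; pushing it takes about 2 to 3 N near the free edge. It cannot shut over a flap that stands up.
- cover_hinge (a point): Middle of the cover's hinge line (mid-thickness of the cover), in the case's frame at x +97 mm, y 0, z 80 mm; the line runs along the case's y. The point turns with the cover: its -x points from the hinge to the free edge.
- cover_edge (a point): Middle of the cover's free edge, 194 mm from the hinge; about 274 mm above the case's underside when upright, 80 mm when shut.
- meter: Multimeter, 164 x 84 x 41 mm, loose, lying in the left bay with its length along the case's x. Origin: centre of its underside. Not to be disturbed.
- probe_red: Red test probe, 113 mm long, 15 mm thick, loose, in the right bay next to the divider. Origin: middle of its underside. Not to be disturbed.
- probe_blk: Black test probe, 113 mm long, 15 mm thick, loose, in the right bay, farther from the divider. Origin: middle of its underside. Not to be disturbed.
- cutters: Flush cutters, 115 x 64 x 11 mm, loose on the worktop about 60 mm to the right of the case. Origin: centre of the underside. Bystander.
- connector: Round connector, 44 x 20 x 20 mm, loose on the worktop about 45 mm to the right of the case. Origin: centre of the underside. Bystander.
- flux: Standing bottle, 35 mm across, 102 mm high, loose on the worktop about 75 mm to the left of the case near its front corner. Origin: centre of the underside. Bystander.
- solder: Solder reel, 62 mm across, 42 mm high, loose on the worktop 20 cm or more behind the middle of the case. Origin: centre of the underside. Bystander.

How it is judged:
On the way, in this order (a step that is already met when the one before it is completed fails the run):
1. the flap is folded fully down (below 0.08 rad) while the cover still stands open (above 0.8 rad) (value of joint flap below 0.08 rad and value of joint cover above 0.8 rad), for 0.2 s.
2. the cover is shut (below 0.05 rad) over the folded flap (value of joint cover below 0.05 rad and value of joint flap below 0.08 rad), for 0.2 s.
At the end, for the whole second after the job is handed in: The flap is down (joint below 0.08 rad) and the cover shut over it (joint below 0.05 rad, its free edge within 10 mm of the rim), both at rest, with the multimeter and both probes in the case within 20 mm of where they lay (all of step 2 and velocity of joint flap between -0.05 and 0.05 rad/s and velocity of joint cover between -0.05 and 0.05 rad/s and distance of each of meter, probe_red, probe_blk from where it was at the start of the episode below 0.02 m); the robot touches nothing.
It fails at once if the cover is swung below 0.6 rad while the flap is not down (above 0.3 rad) (value of joint cover below 0.6 rad and value of joint flap above 0.3 rad).
It fails at once if the multimeter or a probe is lifted, carried or shoved more than 20 mm (distance of any of meter, probe_red, probe_blk from where it was at the start of the episode above 0.02 m).
It fails at once if a thing beside or behind the case is displaced by more than 30 mm or the bottle is knocked over (distance of any of cutters, connector, flux, solder from where it was at the start of the episode above 0.03 m or angle between flux's own z axis and vertical above 0.5 rad).
It also fails if it takes over 51 s, if anything falls off the work surface, if the arm or the gripper's body presses on something with over 40 N, if the wrist force passes 120 N, or if a joint passes its speed limit or range.

### The arm

A 6-joint arm with a two-finger parallel gripper is mounted at the origin on a cart in front of the work surface, level with it; the furniture and walls round the work are solid. World frame = base frame: x ahead of the robot, y to its left, z up, the work surface at z = 0. Lengths are in m, angles in rad, forces in N, time in s.
With the tool pointing down it reaches from about 0.3 to 0.775 m from the base axis. Payload 14.6 kg.
Tool frame: the origin (TCP) lies at the very end of the fingers, on their centre line; the grasp point (between the pads) lies 19 mm behind it; z points along the fingers, y is the line along which they close (so a half turn about z gives the same grasp; the last joint's range is limited). The gripper opens to 85 mm and grips with 20 to 120 N. Pads are 22 mm wide; open, the fingers measure 114 mm over their backs; the gripper's body (76 mm by 85 mm) begins 54 mm behind the grasp point. The pads swing forward as they close: fully open they stand 13 mm farther back than shut.
Start: joints at [1.129, 0.3, 1.521, -0, 1.321, -0.067], TCP at [0.201, 0.512, 0.231] pointing down, gripper open.
Joint ranges: [-3.03, 3.03], [-0.79, 2.21], [0.23, 2.52], [-1.04, 4.18], [0, 3.07], [-2.55, 2.55]. Speed limits (rad/s): [2.22, 2.22, 2.57, 3.14, 3.14, 3.14].

### API

Orientations are given as a unit quaternion [w, x, y, z].
In Python, from cell import robot, optics gives the robot as it stands.
- The arm moves only by the shell command python3 -m inch 'ROWS' [FORCE]. ROWS is JSON, a list of rows, each an object of numbers: "rx", "ry", "rz": the turn, a rotation vector about the world's x, y, z each as a share of 360 degrees, from -1 to 1; "dx", "dy", "dz": the shift along the world's x, y, z each as a share of 20 cm, from -1 to 1; "jaw": the closure, from -1 (fully open) to 1 (shut). A call has 1 to 8 rows; each row is the pose to reach, as a shift and turn from the pose commanded when the call began, turning the shorter way round; what a row does not reach only later rows make up. A row lasts 1/10 s, in which the tool goes at most 50 mm and 8.59 degrees, less where a joint would pass 70% of its speed; a pose out of reach is approached as far as the arm can. A call with a number of a shift or a turn outside -1 to 1 is refused whole. A call with a gripper value outside its range is refused whole. The fingers move at their own pace and stop on an object; FORCE is the grip in N (left out, the last holds). Time passes only in rows, so rows that repeat a pose let the fingers close. It gives the time, the measured TCP pose, the force, the opening and the grip force at its end, in the units of the state.
- robot.sense(): the state, without advancing time (a new reading comes with each control period).
- optics.capture(name): name is "side" or "top"; returns (picture, depth): 420x560x3 uint8, blue, green, red; 420x560 float32, m along the optical axis (not along the pixel's ray), 0 where there is no reading.
- optics.camera_model(name): a dict with "mtx" (3x3 intrinsics, pixels), "cam_to_world" (4x4, takes a point from camera to world coordinates). Camera axes: x right, y down, z forward; pixel columns grow to the right and rows downward; lengths in m; the calibration is good to about 2 mm. A picture is of the moment at which its call begins. camera_model takes no time and is no camera call.
- robot.hand_in(): hands the job in; it is judged then, once.
The state is a dict: "time": time; "joint_positions": joint angles; "qvel": joint speeds; "joint_efforts": joint torques, N m; "tool_pos": TCP position; "ee_rot": TCP orientation; "contact_force": force on the tool from outside, world axes, zero at the start; "torque": the same for the moment, N m; "grip_width": finger opening in m; "grip_force": force on a finger pad.
Only numpy, scipy, OpenCV 4.12 (cv2) and the standard library are available. Lean on these libraries where they do the work, as an engineer would, in place of code of your own. Each camera call takes 0.05 s, during which the arm holds its last target. There are 200 camera calls.

## Working session

There is one attempt and no reset: what is moved stays moved. The work goes in short steps, Python scripts to look and compute and a shell command to move; the robot and the scene stay as the last step left them, time stands still between calls to the robot, and variables do not carry over. Pictures are saved under pics/ and viewed, at most 10 in all, crops included, and the job is handed in when it is done.

```bash
mkdir -p pics; ls; cat > h.py <<'E'
import numpy as np, cv2
from cell import robot, optics
def cloud(name):
    p,d=optics.capture(name); m=optics.camera_model(name)
    K=np.array(m["mtx"]);T=np.array(m["cam_to_world"])
    v,u=np.mgrid[:d.shape[0],:d.shape[1]]
    c=np.stack([(u-K[0,2])/K[0,0]*d,(v-K[1,2])/K[1,1]*d,d],-1)
    w=c@T[:3,:3].T+T[:3,3]; w[d==0]=np.nan
    return p,w
E
python3 - <<'E'
from h import *
for n in("top","side"):
    p,w=cloud(n); cv2.imwrite(f"pics/{n}0.png",p); np.save(n+"0.npy",w)
    print(n,np.array(optics.camera_model(n)["cam_to_world"]).round(3).tolist())
s=robot.sense();print(s)
E
```

```text
pics
top [[0.015, -0.991, 0.132, 0.417], [-1.0, -0.014, 0.008, -0.056], [-0.006, -0.133, -0.991, 1.157], [0.0, 0.0, 0.0, 1.0]]
side [[0.986, -0.101, 0.135, 0.417], [-0.168, -0.651, 0.74, -0.756], [0.013, -0.752, -0.659, 0.734], [0.0, 0.0, 0.0, 1.0]]
{'time': 0.1, 'joint_positions': array([ 1.12938240e+00,  3.00406160e-01,  1.52149146e+00,  1.84140894e-05,
        1.32072779e+00, -6.65779915e-02]), 'qvel': array([ 0.00040721, -0.00189908, -0.00137758, -0.00046017, -0.00177085,
       -0.00084693]), 'joint_efforts': array([ 2.46113021e-03, -5.44370234e+01, -3.62372768e+01,  3.05035144e-05,
        2.86283816e-03, -7.25569237e-06]), 'tool_pos': array([0.20126553, 0.51163142, 0.23079486]), 'ee_rot': array([-1.38385301e-04,  1.86324919e-01,  9.82488045e-01, -4.97568460e-04]), 'contact_force': array([ 0.13035045, -0.5336408 ,  0.88246821]), 'torque': array([-0.01238408, -0.02910838,  0.01179035]), 'grip_force': 0.0, 'grip_width': 0.0852257917251592}
```

View pics/top0.png

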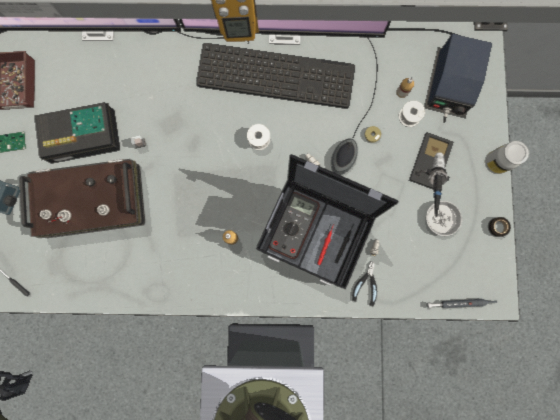

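View pics/side0.png

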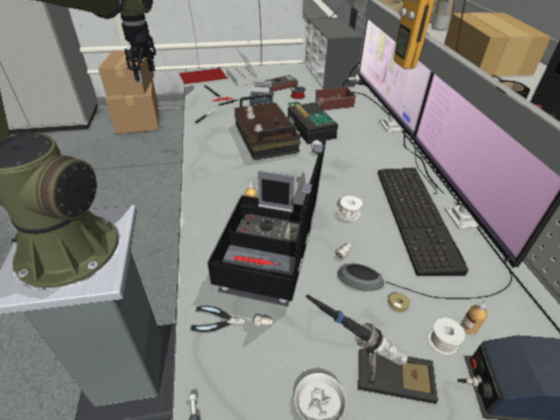

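The top view shows the case around pixel (325,220), turned clockwise, with the cover along (290,158)–(395,205), flux at (230,237), solder at (259,136), cutters at (367,285) and connector at (375,246). In the side view the flap stands upright at (277,190). Next I'll measure them with depth.

```bash
python3 - <<'E'
from h import *
w=np.load("top0.npy"); p=cv2.imread("pics/top0.png")
print("worktop z",np.nanmedian(w[270:300,180:250,2]))
for n,(u,v) in dict(flux=(230,237),solder=(259,130),cut=(367,285),conn=(375,246)).items(): print(n,w[v,u].round(3))
z=w[...,2]
# height picture, crop x3
c=np.clip(z[140:310,200:420]/0.32,0,1); c=np.nan_to_num(c)
im=cv2.applyColorMap((c*255).astype(np.uint8),cv2.COLORMAP_JET)
im=np.hstack([p[140:310,200:420],im]); cv2.imwrite("pics/hm.png",cv2.resize(im,(792,306),interpolation=cv2.INTER_NEAREST))
reg=np.zeros(z.shape,bool); reg[145:300,245:410]=1
h,e=np.histogram(z[reg],bins=np.arange(0.0,0.36,0.004)); print([(round(a,3),int(b)) for a,b in zip(e,h) if b>15])
E
```

```text
worktop z 0.00011306587336357143
flux [0.486 0.086 0.072]
solder [0.78  0.02  0.042]
cut [ 0.368 -0.277 -0.002]
conn [ 0.472 -0.295  0.018]
[(np.float64(0.0), 6411), (np.float64(0.004), 601), (np.float64(0.008), 214), (np.float64(0.012), 125), (np.float64(0.016), 131), (np.float64(0.02), 111), (np.float64(0.024), 111), (np.float64(0.028), 112), (np.float64(0.032), 149), (np.float64(0.036), 134), (np.float64(0.04), 1251), (np.float64(0.044), 1477), (np.float64(0.048), 173), (np.float64(0.052), 196), (np.float64(0.056), 174), (np.float64(0.06), 115), (np.float64(0.064), 161), (np.float64(0.068), 323), (np.float64(0.072), 1094), (np.float64(0.076), 410), (np.float64(0.08), 151), (np.float64(0.084), 84), (np.float64(0.088), 120), (np.float64(0.092), 244), (np.float64(0.096), 468), (np.float64(0.1), 173), (np.float64(0.104), 56), (np.float64(0.108), 205), (np.float64(0.112), 412), (np.float64(0.116), 65), (np.float64(0.12), 24), (np.float64(0.124), 36), (np.float64(0.128), 23), (np.float64(0.14), 25), (np.float64(0.144), 41), (np.float64(0.148), 40), (np.float64(0.152), 49), (np.float64(0
[... 306 characters left out ...]
), (np.float64(0.208), 48), (np.float64(0.212), 48), (np.float64(0.216), 49), (np.float64(0.22), 48), (np.float64(0.224), 52), (np.float64(0.228), 47), (np.float64(0.232), 49), (np.float64(0.236), 48), (np.float64(0.24), 57), (np.float64(0.244), 43), (np.float64(0.248), 60), (np.float64(0.252), 54), (np.float64(0.256), 44), (np.float64(0.26), 62), (np.float64(0.264), 51), (np.float64(0.268), 58), (np.float64(0.272), 53), (np.float64(0.276), 55), (np.float64(0.28), 70), (np.float64(0.284), 57), (np.float64(0.288), 127), (np.float64(0.292), 67), (np.float64(0.296), 54), (np.float64(0.3), 41), (np.float64(0.304), 64), (np.float64(0.308), 213), (np.float64(0.312), 223), (np.float64(0.316), 131)]
```

View pics/hm.png

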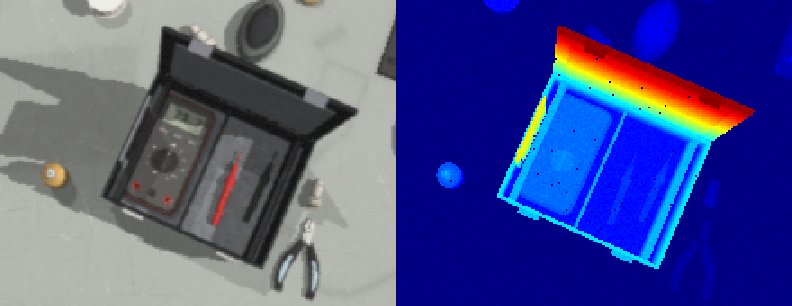

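The colour crop and height map show the rim (cyan) at about z 0.113, the flap as a yellow stripe along the left wall (crop pixel ~(530,130)), and the cover rising behind to z 0.313.

```bash
python3 - <<'E'
from h import *
w=np.load("top0.npy"); z=w[...,2]
reg=np.zeros(z.shape,bool); reg[145:300,245:410]=1
# cover plane
hi=w[reg&(z>0.22)]
c=hi.mean(0); U,S,V=np.linalg.svd(hi-c,full_matrices=False); n=V[2]; n=n*np.sign(n[0])
print("cover n",n.round(3),"rms",S[2]/len(hi)**.5,"c",c.round(3))
yaw=np.arctan2(n[1],n[0]); print("yaw",yaw,"cover angle", np.pi/2+np.arcsin(n[2]) , np.pi/2-np.arcsin(n[2]))
r=w[reg&(z>0.106)&(z<0.119)]
R=np.array([[np.cos(yaw),-np.sin(yaw)],[np.sin(yaw),np.cos(yaw)]])
q=r[:,:2]@R
print("z",np.median(r[:,2]),"x'",np.percentile(q[:,0],[1,3,97,99]),"y'",np.percentile(q[:,1],[1,3,97,99]))
print("rect",cv2.minAreaRect(r[:,:2].astype(np.float32)))
top=w[reg&(z>0.302)][:,:2]@R; print("cover edge y'",np.percentile(top[:,1],[1,99]),"x'",np.percentile(top[:,0],[1,50,99]))
# upright flap
Q=w[...,:2]@R
cy=np.percentile(q[:,1],2)/2+np.percentile(q[:,1],98)/2; cx=np.percentile(q[:,0],2)+.095
print("case est xy",R@[cx,cy])
lx,ly=Q[...,0]-cx,Q[...,1]-cy
for n in("top","side"):
    w=np.load(n+"0.npy");Q=w[...,:2]@R;lx,ly=Q[...,0]-cx,Q[...,1]-cy;z=w[...,2]
    m=(abs(lx)<.05)&(ly>.07)&(ly<.16)&(z>.13)&(z<.23)
    if m.sum(): print(n,m.sum(),"flap lx",np.percentile(lx[m],[2,98]),"ly,z fit",np.polyfit(z[m],ly[m],1),"z",np.percentile(z[m],[1,99]),"ly",np.percentile(ly[m],[1,50,99]))
w=np.load("top0.npy");Q=w[...,:2]@R
for n,(u,v) in dict(flux=(230,237),solder=(259,130),cut=(367,285),conn=(375,246),mouse=(345,155),lamp=(312,158)).items(): print(n,Q[v,u]-[cx,cy],w[v,u])
E
```

```text
cover n [ 0.914 -0.394 -0.094] rms 0.0027419538121266633 c [ 0.588 -0.169  0.281]
yaw -0.40643001874289864 cover angle 1.4764698810793049 1.6651227725104882
z 0.11295253643353442 x' [0.41219243 0.41256668 0.6007649  0.60160186] y' [-0.04208626 -0.04146278  0.19683216  0.19740157]
rect ((0.49662792682647705, -0.12917202711105347), (0.24028483033180237, 0.19039656221866608), 66.71686553955078)
cover edge y' [-0.03821389  0.19396738] x' [0.59931325 0.6104009  0.61659922]
case est xy [ 0.49674628 -0.12925284]
top 183 flap lx [-0.04431151  0.04021696] ly,z fit [0.06399028 0.09442311] z [0.13093786 0.20883698] ly [0.10315807 0.10667115 0.11080204]
side 936 flap lx [-0.04327999  0.04286442] ly,z fit [0.032903   0.09934626] z [0.13090247 0.20742105] ly [0.1006744  0.10475485 0.1094048 ]
flux [-0.09452289  0.19328042] [0.48633348 0.08565055 0.07222439]
solder [0.20091411 0.24897911] [0.77972311 0.02001601 0.04218951]
cut [-0.06021298 -0.18632824] [ 0.36777673 -0.27659825 -0.00205882]
conn [ 0.04240225 -0.16235829] [ 0.47150882 -0.29514809  0.01846683]
mouse [0.23315722 0.00866612] [ 0.71433605 -0.21346735  0.03817444]
lamp [0.1940022  0.08746793] [ 0.7095236  -0.12560564  0.01986423]
```

```bash
cat >> h.py <<'E'
YAW=-0.4064; C=np.array([.4967,-.1292]); Z0=.038
RR=np.array([[np.cos(YAW),-np.sin(YAW)],[np.sin(YAW),np.cos(YAW)]])
def go(*pts):  # case-frame lx, ly, world z -> shares from now
    s=robot.sense(); t=s["tool_pos"]; print("t",round(s["time"],2),"now",((t[:2]-C)@RR).round(3),t[2].round(3),"F",s["contact_force"].round(1))
    for a in pts: print(a,((np.r_[C+RR@np.array(a[:2]),a[2]]-t)/.2).round(3))
def state():
    p,w=cloud("side"); q=(w[...,:2]-C)@RR; return p,w,q[...,0],q[...,1],w[...,2]
E
python3 -m inch '[{"dx":0.25,"dy":-0.25,"jaw":1},{"dx":0.5,"dy":-0.5,"jaw":1},{"dx":0.7,"dy":-0.75,"jaw":1},{"dx":0.9,"dy":-1,"jaw":1},{"dx":0.9,"dy":-1,"jaw":1},{"dx":0.9,"dy":-1,"jaw":1}]' 20
python3 -m inch '[{"dx":0.2,"dy":-0.25,"jaw":1},{"dx":0.4,"dy":-0.5,"jaw":1},{"dx":0.6,"dy":-0.75,"jaw":1},{"dx":0.8,"dy":-0.95,"jaw":1},{"dx":0.8,"dy":-0.95,"jaw":1},{"dx":0.8,"dy":-0.95,"jaw":1}]'
python3 -c "
from h import *
go((-.01,.16,.231),(-.01,.16,.165))"
```

```text
t 0.1 now [-0.525  0.472] 0.231 F [ 0.1 -0.5  0.9]
(-0.01, 0.16, 0.231) [ 1.747e+00 -2.450e+00  1.000e-03]
(-0.01, 0.16, 0.165) [ 1.747 -2.45  -0.329]invalid input at $[0]: expected keys rx, ry, rz, dx, dy, dz, jaw
invalid input at $[0]: expected keys rx, ry, rz, dx, dy, dz, jaw
```

All keys are required.

```bash

python3 -m inch '[{"rx":0,"ry":0,"rz":0,"dx":0.25,"dy":-0.25,"dz":0,"jaw":1},{"rx":0,"ry":0,"rz":0,"dx":0.5,"dy":-0.5,"dz":0,"jaw":1},{"rx":0,"ry":0,"rz":0,"dx":0.7,"dy":-0.75,"dz":0,"jaw":1},{"rx":0,"ry":0,"rz":0,"dx":0.9,"dy":-1,"dz":0,"jaw":1},{"rx":0,"ry":0,"rz":0,"dx":0.9,"dy":-1,"dz":0,"jaw":1},{"rx":0,"ry":0,"rz":0,"dx":0.9,"dy":-1,"dz":0,"jaw":1}]' 20
python3 -m inch '[{"rx":0,"ry":0,"rz":0,"dx":0.2,"dy":-0.25,"dz":0,"jaw":1},{"rx":0,"ry":0,"rz":0,"dx":0.4,"dy":-0.5,"dz":0,"jaw":1},{"rx":0,"ry":0,"rz":0,"dx":0.6,"dy":-0.75,"dz":0,"jaw":1},{"rx":0,"ry":0,"rz":0,"dx":0.8,"dy":-0.95,"dz":0,"jaw":1},{"rx":0,"ry":0,"rz":0,"dx":0.8,"dy":-0.95,"dz":0,"jaw":1},{"rx":0,"ry":0,"rz":0,"dx":0.8,"dy":-0.95,"dz":0,"jaw":1}]'
python3 -c "
from h import *
go((-.01,.16,.231),(-.01,.16,.165))"
```

```text
time: 0.7
tool_pos: [0.3832, 0.3089, 0.2311]
ee_rot: [0.0, 0.188, 0.982, -0.0]
contact_force: [-0.1, 0.9, -0.7]
grip_width: 0.0001
grip_force: 0.0
time: 1.3
tool_pos: [0.5437, 0.1178, 0.2304]
ee_rot: [-0.0, 0.189, 0.982, -0.0]
contact_force: [-0.8, 1.0, -0.4]
grip_width: -0.0001
grip_force: 0.0
t 1.3 now [-0.054  0.245] 0.23 F [-0.8  1.  -0.4]
(-0.01, 0.16, 0.231) [ 0.035 -0.48   0.003]
(-0.01, 0.16, 0.165) [ 0.035 -0.48  -0.327]
```

```bash

python3 -m inch '[{"rx":0,"ry":0,"rz":0,"dx":0.035,"dy":-0.25,"dz":0,"jaw":1},{"rx":0,"ry":0,"rz":0,"dx":0.035,"dy":-0.48,"dz":0,"jaw":1},{"rx":0,"ry":0,"rz":0,"dx":0.035,"dy":-0.48,"dz":-0.25,"jaw":1},{"rx":0,"ry":0,"rz":0,"dx":0.035,"dy":-0.48,"dz":-0.25,"jaw":1},{"rx":0,"ry":0,"rz":0,"dx":0.035,"dy":-0.48,"dz":-0.25,"jaw":1}]'
python3 - <<'E'
from h import *
go((-.01,.128,.18),(-.01,.112,.178),(-.01,.097,.175),(-.01,.082,.167),(-.01,.068,.157),(-.01,.048,.13),(-.01,.04,.11),(-.01,.036,.097))
p,*_=state(); cv2.imwrite("pics/a1.png",cv2.resize(p[120:320,160:400],(720,600)))
E
```

```text
time: 1.8
tool_pos: [0.5481, 0.0265, 0.1816]
ee_rot: [-0.001, 0.186, 0.983, -0.0]
contact_force: [0.4, -0.4, 1.2]
grip_width: 0.0004
grip_force: 0.0
t 1.8 now [-0.014  0.163] 0.182 F [ 0.4 -0.4  1.2]
(-0.01, 0.128, 0.18) [-0.05  -0.171 -0.008]
(-0.01, 0.112, 0.178) [-0.081 -0.244 -0.018]
(-0.01, 0.097, 0.175) [-0.111 -0.313 -0.033]
(-0.01, 0.082, 0.167) [-0.141 -0.382 -0.073]
(-0.01, 0.068, 0.157) [-0.168 -0.446 -0.123]
(-0.01, 0.048, 0.13) [-0.208 -0.538 -0.258]
(-0.01, 0.04, 0.11) [-0.224 -0.575 -0.358]
(-0.01, 0.036, 0.097) [-0.232 -0.593 -0.423]
```

View pics/a1.png

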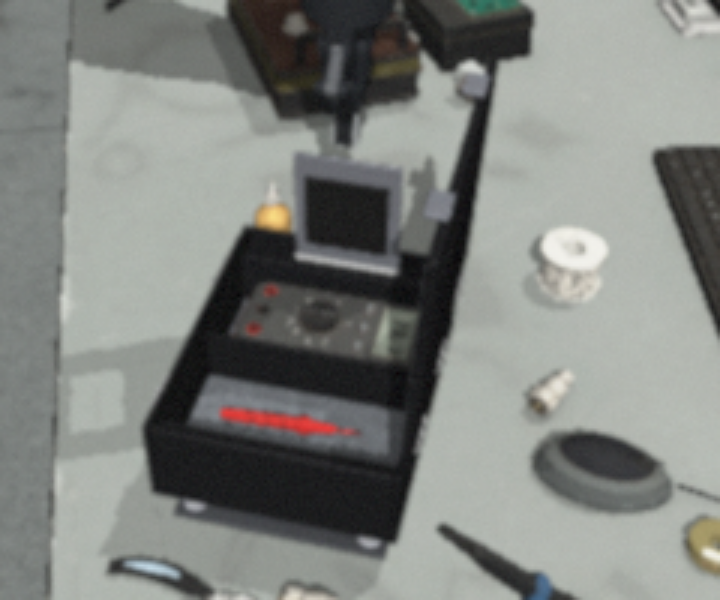

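The finger stands just behind the flap's upper edge (345,140), as planned. I'll start pushing.

```bash

python3 -m inch '[{"rx":0,"ry":0,"rz":0,"dx":-0.05,"dy":-0.17,"dz":-0.01,"jaw":1},{"rx":0,"ry":0,"rz":0,"dx":-0.08,"dy":-0.245,"dz":-0.02,"jaw":1},{"rx":0,"ry":0,"rz":0,"dx":-0.11,"dy":-0.315,"dz":-0.035,"jaw":1},{"rx":0,"ry":0,"rz":0,"dx":-0.14,"dy":-0.38,"dz":-0.07,"jaw":1},{"rx":0,"ry":0,"rz":0,"dx":-0.17,"dy":-0.445,"dz":-0.12,"jaw":1},{"rx":0,"ry":0,"rz":0,"dx":-0.17,"dy":-0.445,"dz":-0.12,"jaw":1}]'
python3 - <<'E'
from h import *
go((-.01,.058,.145),(-.01,.048,.13),(-.01,.04,.11),(-.01,.036,.097))
p,w,lx,ly,z=state(); m=(abs(lx)<.05)&(ly>-.01)&(ly<.112)&(z>.1)&(z<.22)
print(m.sum(),np.percentile(ly[m],[1,50,99]),np.percentile(z[m],[1,50,99])); cv2.imwrite("pics/a2.png",cv2.resize(p[120:320,160:400],(720,600)))
E
```

```text
time: 2.45
tool_pos: [0.5132, -0.0643, 0.1558]
ee_rot: [-0.001, 0.187, 0.982, -0.0]
contact_force: [-0.2, 0.8, 0.5]
grip_width: -0.0001
grip_force: 0.0
t 2.45 now [-0.011  0.066] 0.156 F [-0.2  0.8  0.5]
(-0.01, 0.058, 0.145) [-0.014 -0.039 -0.054]
(-0.01, 0.048, 0.13) [-0.033 -0.085 -0.129]
(-0.01, 0.04, 0.11) [-0.049 -0.121 -0.229]
(-0.01, 0.036, 0.097) [-0.057 -0.14  -0.294]
423 [0.02838145 0.05206683 0.09774951] [0.10025377 0.16971302 0.21686794]
```

View pics/a2.png

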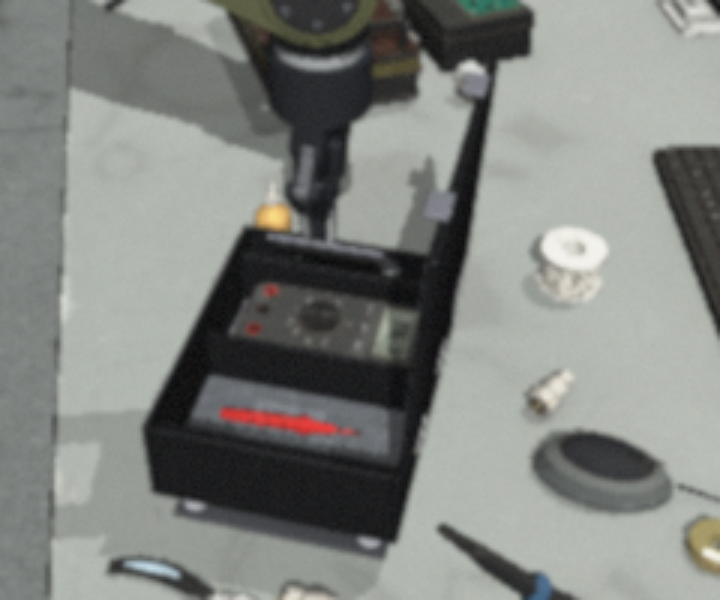

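The flap is now at roughly half angle, its edge foreshortened near (330,250) and the finger on it. I'll continue down.

```bash

python3 -m inch '[{"rx":0,"ry":0,"rz":0,"dx":-0.015,"dy":-0.04,"dz":-0.05,"jaw":1},{"rx":0,"ry":0,"rz":0,"dx":-0.035,"dy":-0.085,"dz":-0.13,"jaw":1},{"rx":0,"ry":0,"rz":0,"dx":-0.05,"dy":-0.12,"dz":-0.2,"jaw":1},{"rx":0,"ry":0,"rz":0,"dx":-0.06,"dy":-0.15,"dz":-0.25,"jaw":1},{"rx":0,"ry":0,"rz":0,"dx":-0.065,"dy":-0.17,"dz":-0.28,"jaw":1},{"rx":0,"ry":0,"rz":0,"dx":-0.065,"dy":-0.17,"dz":-0.3,"jaw":1},{"rx":0,"ry":0,"rz":0,"dx":-0.065,"dy":-0.17,"dz":-0.3,"jaw":1}]'
python3 - <<'E'
from h import *
go((-.01,.03,.097),(-.01,.03,.093))
E
```

```text
time: 3.2
tool_pos: [0.5015, -0.0975, 0.0978]
ee_rot: [0.0, 0.186, 0.982, -0.0]
contact_force: [-0.0, -0.5, 0.6]
grip_width: 0.0002
grip_force: 0.2
t 3.2 now [-0.008  0.031] 0.098 F [-0.  -0.5  0.6]
(-0.01, 0.03, 0.097) [-0.011 -0.001 -0.004]
(-0.01, 0.03, 0.093) [-0.011 -0.001 -0.024]
```

Press further in small steps until force shows.

```bash

python3 -m inch '[{"rx":0,"ry":0,"rz":0,"dx":0,"dy":0,"dz":-0.01,"jaw":1},{"rx":0,"ry":0,"rz":0,"dx":0,"dy":0,"dz":-0.02,"jaw":1},{"rx":0,"ry":0,"rz":0,"dx":0,"dy":0,"dz":-0.02,"jaw":1}]'
python3 -m inch '[{"rx":0,"ry":0,"rz":0,"dx":0,"dy":0,"dz":-0.01,"jaw":1},{"rx":0,"ry":0,"rz":0,"dx":0,"dy":0,"dz":-0.015,"jaw":1},{"rx":0,"ry":0,"rz":0,"dx":0,"dy":0,"dz":-0.015,"jaw":1}]'
```

```text
time: 3.5
tool_pos: [0.502, -0.0975, 0.0968]
ee_rot: [0.001, 0.186, 0.983, -0.001]
contact_force: [-20.5, 1.0, 42.0]
grip_width: 0.0002
grip_force: 21.3
time: 3.8
tool_pos: [0.5023, -0.0976, 0.0961]
ee_rot: [0.002, 0.186, 0.983, -0.001]
contact_force: [-33.6, 3.9, 72.8]
grip_width: -0.0002
grip_force: 36.6
```

```bash

python3 -m inch '[{"rx":0,"ry":0,"rz":0,"dx":0,"dy":0,"dz":0.2,"jaw":1},{"rx":0,"ry":0,"rz":0,"dx":0,"dy":0,"dz":0.45,"jaw":1},{"rx":0,"ry":0,"rz":0,"dx":0,"dy":0,"dz":0.7,"jaw":1},{"rx":0,"ry":0,"rz":0,"dx":0,"dy":0,"dz":0.95,"jaw":1},{"rx":0,"ry":0,"rz":0,"dx":0,"dy":0,"dz":1,"jaw":1}]'
python3 -m inch '[{"rx":0,"ry":0,"rz":0,"dx":0,"dy":0,"dz":0.2,"jaw":1},{"rx":0,"ry":0,"rz":0,"dx":0,"dy":0,"dz":0.4,"jaw":1},{"rx":0,"ry":0,"rz":0,"dx":0,"dy":0,"dz":0.4,"jaw":1}]'
python3 - <<'E'
from h import *
p,w,lx,ly,z=state(); m=(abs(lx)<.043)&(ly>.02)&(ly<.105)&(z>.07)&(z<.15)
print(m.sum(),np.polyfit(ly[m],z[m],1),np.percentile(z[m],[1,50,99])); cv2.imwrite("pics/a3.png",cv2.resize(p[120:320,160:400],(720,600)))
m=(lx>.06)&(lx<.14)&(abs(ly)<.11)&(z>.2)&(z<.33)
print("cover",np.polyfit(z[m],lx[m],1),lx[m&(z>.3)].mean(),z[m].max())
go((.06,0,.38),(.165,0,.38),(.165,0,.29))
E
```

```text
time: 4.3
tool_pos: [0.5027, -0.0972, 0.2965]
ee_rot: [0.005, 0.186, 0.983, -0.0]
contact_force: [-0.1, -0.6, 0.3]
grip_width: 0.0004
grip_force: 0.0
time: 4.6
tool_pos: [0.5022, -0.0972, 0.3752]
ee_rot: [0.004, 0.186, 0.983, -0.0]
contact_force: [-0.6, -0.0, -0.3]
grip_width: -0.0002
grip_force: 0.0
830 [-0.00035812  0.09863514] [0.07471564 0.09921531 0.10256364]
cover [-0.02398045  0.11207009] 0.1041116399171986 0.319562314328983
t 4.65 now [-0.008  0.032] 0.372 F [ 0.4  0.2 -0.2]
(0.06, 0, 0.38) [ 0.25  -0.279  0.039]
(0.165, 0, 0.38) [ 0.732 -0.487  0.039]
(0.165, 0, 0.29) [ 0.732 -0.487 -0.411]
```

View pics/a3.png

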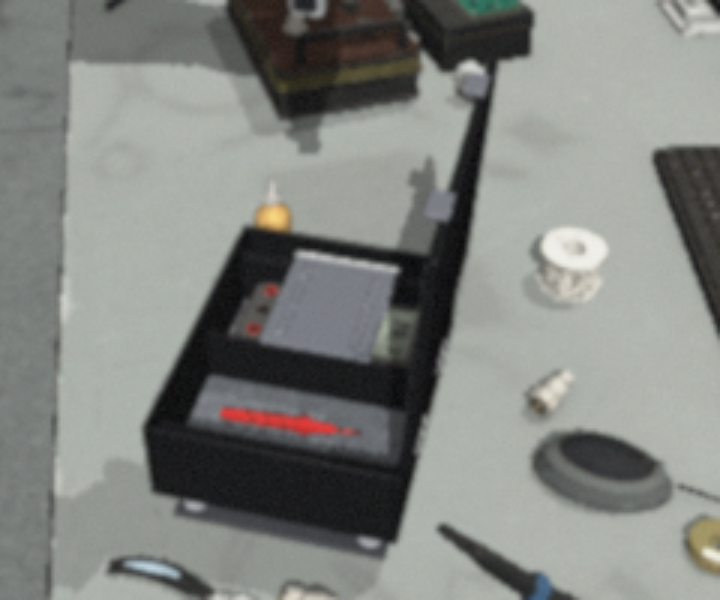

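The flap lies level (slope ≈ 0) with its edge on the divider at (320,350), and the cover is still open. I'll go over and behind the cover.

```bash

python3 -m inch '[{"rx":0,"ry":0,"rz":0,"dx":0.13,"dy":-0.14,"dz":0.04,"jaw":1},{"rx":0,"ry":0,"rz":0,"dx":0.28,"dy":-0.28,"dz":0.04,"jaw":1},{"rx":0,"ry":0,"rz":0,"dx":0.48,"dy":-0.38,"dz":0.04,"jaw":1},{"rx":0,"ry":0,"rz":0,"dx":0.68,"dy":-0.47,"dz":0.04,"jaw":1},{"rx":0,"ry":0,"rz":0,"dx":0.73,"dy":-0.49,"dz":0.04,"jaw":1},{"rx":0,"ry":0,"rz":0,"dx":0.73,"dy":-0.49,"dz":0.04,"jaw":1}]'
python3 - <<'E'
from h import *
go((.165,0,.38),(.165,0,.29))
E
```

```text
time: 5.25
tool_pos: [0.6484, -0.1957, 0.3744]
ee_rot: [-0.002, 0.186, 0.982, 0.0]
contact_force: [-0.3, 0.6, -0.8]
grip_width: 0.0
grip_force: 0.0
t 5.25 now [ 0.166 -0.001] 0.374 F [-0.3  0.6 -0.8]
(0.165, 0, 0.38) [-0.001  0.006  0.028]
(0.165, 0, 0.29) [-0.001  0.006 -0.422]
```

```bash

python3 -m inch '[{"rx":0,"ry":0,"rz":0,"dx":0,"dy":0.005,"dz":-0.23,"jaw":1},{"rx":0,"ry":0,"rz":0,"dx":0,"dy":0.005,"dz":-0.45,"jaw":1},{"rx":0,"ry":0,"rz":0,"dx":0,"dy":0.005,"dz":-0.46,"jaw":1},{"rx":0,"ry":0,"rz":0,"dx":0,"dy":0.005,"dz":-0.46,"jaw":1}]'
python3 - <<'E'
from h import *
go((.125,0,.283),(.105,0,.283),(.084,0,.281),(.068,0,.277),(.052,0,.273),(.037,0,.267),(.022,0,.259),(-.004,0,.239),(-.026,0,.214))
p,*_=state(); cv2.imwrite("pics/a4.png",cv2.resize(p[120:320,160:400],(720,600)))
E
```

```text
time: 5.65
tool_pos: [0.647, -0.1938, 0.2875]
ee_rot: [0.0, 0.186, 0.983, -0.0]
contact_force: [-0.7, 0.6, 1.3]
grip_width: 0.0004
grip_force: 0.0
t 5.65 now [0.164 0.   ] 0.288 F [-0.7  0.6  1.3]
(0.125, 0, 0.283) [-0.177  0.076 -0.023]
(0.105, 0, 0.283) [-0.269  0.116 -0.023]
(0.084, 0, 0.281) [-0.365  0.157 -0.033]
(0.068, 0, 0.277) [-0.439  0.189 -0.053]
(0.052, 0, 0.273) [-0.512  0.22  -0.073]
(0.037, 0, 0.267) [-0.581  0.25  -0.103]
(0.022, 0, 0.259) [-0.65   0.28  -0.143]
(-0.004, 0, 0.239) [-0.77   0.331 -0.243]
(-0.026, 0, 0.214) [-0.871  0.375 -0.368]
```

View pics/a4.png

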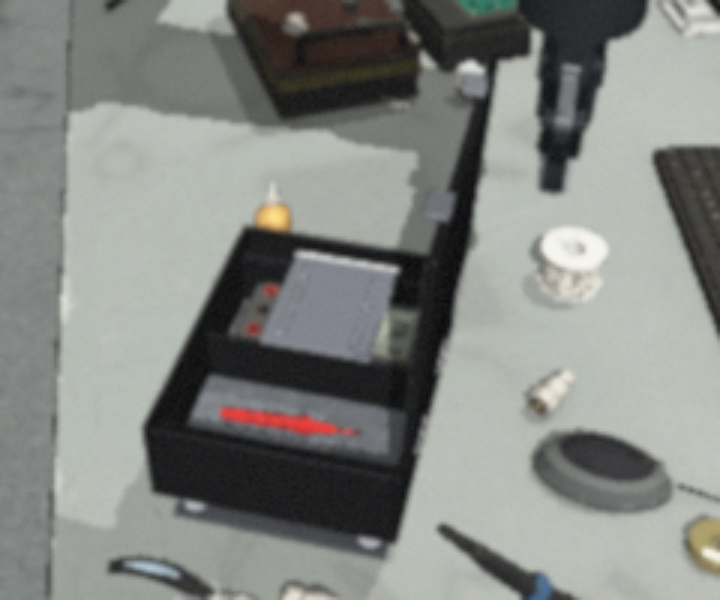

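The fingertip at (552,185) is behind the cover and clear of it, below its top edge. I'll push it over.

```bash

python3 -m inch '[{"rx":0,"ry":0,"rz":0,"dx":-0.1,"dy":0.045,"dz":-0.02,"jaw":1},{"rx":0,"ry":0,"rz":0,"dx":-0.18,"dy":0.08,"dz":-0.02,"jaw":1},{"rx":0,"ry":0,"rz":0,"dx":-0.27,"dy":0.115,"dz":-0.025,"jaw":1},{"rx":0,"ry":0,"rz":0,"dx":-0.365,"dy":0.16,"dz":-0.035,"jaw":1},{"rx":0,"ry":0,"rz":0,"dx":-0.44,"dy":0.19,"dz":-0.05,"jaw":1},{"rx":0,"ry":0,"rz":0,"dx":-0.51,"dy":0.22,"dz":-0.075,"jaw":1},{"rx":0,"ry":0,"rz":0,"dx":-0.58,"dy":0.25,"dz":-0.1,"jaw":1},{"rx":0,"ry":0,"rz":0,"dx":-0.65,"dy":0.28,"dz":-0.145,"jaw":1}]'
python3 - <<'E'
from h import *
go((.009,0,.249),(-.004,0,.239),(-.015,0,.227),(-.026,0,.214),(-.034,0,.2),(-.042,0,.186),(-.053,0,.155),(-.057,0,.122))
p,w,lx,ly,z=state(); m=(abs(ly+.08)<.03)&(lx<.09)&(lx>-.12)&(z>.14)&(z<.33); print(m.sum(),np.polyfit(lx[m],z[m],1),np.percentile(z[m],99))
E
```

```text
time: 6.5
tool_pos: [0.5179, -0.1383, 0.2609]
ee_rot: [0.003, 0.186, 0.982, -0.0]
contact_force: [0.7, -0.1, 1.8]
grip_width: -0.0002
grip_force: 0.7
t 6.5 now [0.023 0.   ] 0.261 F [ 0.7 -0.1  1.8]
(0.009, 0, 0.249) [-0.065  0.028 -0.06 ]
(-0.004, 0, 0.239) [-0.124  0.053 -0.11 ]
(-0.015, 0, 0.227) [-0.175  0.075 -0.17 ]
(-0.026, 0, 0.214) [-0.225  0.097 -0.235]
(-0.034, 0, 0.2) [-0.262  0.113 -0.305]
(-0.042, 0, 0.186) [-0.299  0.128 -0.375]
(-0.053, 0, 0.155) [-0.349  0.15  -0.53 ]
(-0.057, 0, 0.122) [-0.368  0.158 -0.695]
1479 [-1.55517921  0.28085062] 0.28759471194127667
```

The cover is at 1.0 rad, as planned.

```bash

python3 -m inch '[{"rx":0,"ry":0,"rz":0,"dx":-0.065,"dy":0.03,"dz":-0.06,"jaw":1},{"rx":0,"ry":0,"rz":0,"dx":-0.125,"dy":0.055,"dz":-0.11,"jaw":1},{"rx":0,"ry":0,"rz":0,"dx":-0.175,"dy":0.075,"dz":-0.17,"jaw":1},{"rx":0,"ry":0,"rz":0,"dx":-0.225,"dy":0.095,"dz":-0.235,"jaw":1},{"rx":0,"ry":0,"rz":0,"dx":-0.26,"dy":0.11,"dz":-0.305,"jaw":1},{"rx":0,"ry":0,"rz":0,"dx":-0.3,"dy":0.13,"dz":-0.375,"jaw":1},{"rx":0,"ry":0,"rz":0,"dx":-0.325,"dy":0.14,"dz":-0.45,"jaw":1},{"rx":0,"ry":0,"rz":0,"dx":-0.35,"dy":0.15,"dz":-0.53,"jaw":1}]'
python3 - <<'E'
from h import *
go((-.055,0,.14),(-.06,0,.122))
E
```

```text
time: 7.35
tool_pos: [0.4489, -0.1086, 0.1534]
ee_rot: [0.002, 0.186, 0.982, -0.0]
contact_force: [1.1, -1.0, 1.2]
grip_width: 0.0001
grip_force: 0.5
t 7.35 now [-0.052  0.   ] 0.153 F [ 1.1 -1.   1.2]
(-0.055, 0, 0.14) [-0.014  0.006 -0.067]
(-0.06, 0, 0.122) [-0.037  0.016 -0.157]
```

```bash

python3 -m inch '[{"rx":0,"ry":0,"rz":0,"dx":-0.015,"dy":0.005,"dz":-0.05,"jaw":1},{"rx":0,"ry":0,"rz":0,"dx":-0.03,"dy":0.01,"dz":-0.1,"jaw":1},{"rx":0,"ry":0,"rz":0,"dx":-0.035,"dy":0.015,"dz":-0.14,"jaw":1},{"rx":0,"ry":0,"rz":0,"dx":-0.035,"dy":0.015,"dz":-0.155,"jaw":1},{"rx":0,"ry":0,"rz":0,"dx":-0.035,"dy":0.015,"dz":-0.16,"jaw":1},{"rx":0,"ry":0,"rz":0,"dx":-0.035,"dy":0.015,"dz":-0.16,"jaw":1}]'
```

```text
time: 7.95
tool_pos: [0.4409, -0.1053, 0.1222]
ee_rot: [0.001, 0.186, 0.983, -0.0]
contact_force: [-18.8, 5.4, 41.9]
grip_width: -0.0005
grip_force: 20.7
```

```bash

python3 -m inch '[{"rx":0,"ry":0,"rz":0,"dx":0,"dy":0,"dz":-0.01,"jaw":1},{"rx":0,"ry":0,"rz":0,"dx":0,"dy":0,"dz":-0.01,"jaw":1},{"rx":0,"ry":0,"rz":0,"dx":0,"dy":0,"dz":-0.01,"jaw":1}]'
python3 -m inch '[{"rx":0,"ry":0,"rz":0,"dx":0,"dy":0,"dz":0.1,"jaw":1},{"rx":0,"ry":0,"rz":0,"dx":0,"dy":0,"dz":0.3,"jaw":1},{"rx":0,"ry":0,"rz":0,"dx":0,"dy":0,"dz":0.5,"jaw":1},{"rx":0,"ry":0,"rz":0,"dx":0,"dy":0,"dz":0.75,"jaw":1},{"rx":0,"ry":0,"rz":0,"dx":0,"dy":0,"dz":0.75,"jaw":1}]'
python3 - <<'E'
from h import *
p,w,lx,ly,z=state(); m=(abs(ly)<.11)&(lx<.08)&(lx>-.09)&(z>.09)&(z<.17); print(m.sum(),np.polyfit(lx[m],z[m],1),np.percentile(z[m],[1,50,99]))
cv2.imwrite("pics/a5.png",cv2.resize(p[120:320,160:400],(720,600)))
E
```

```text
time: 8.25
tool_pos: [0.441, -0.1054, 0.1218]
ee_rot: [0.001, 0.186, 0.983, -0.0]
contact_force: [-30.2, 9.2, 66.7]
grip_width: 0.0001
grip_force: 33.4
time: 8.75
tool_pos: [0.4422, -0.1058, 0.2737]
ee_rot: [0.005, 0.186, 0.982, -0.001]
contact_force: [0.6, -0.2, -1.2]
grip_width: -0.0
grip_force: 0.0
4938 [0.00053383 0.12449873] [0.12177966 0.12450775 0.12717599]
```

View pics/a5.png

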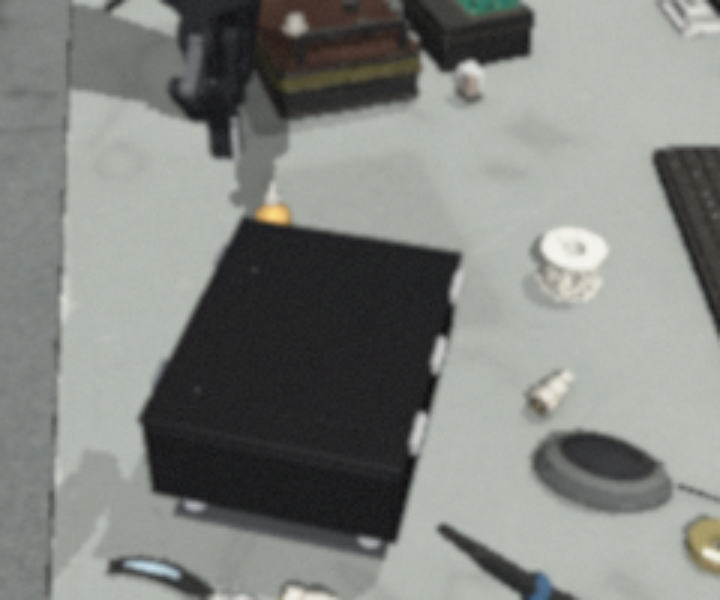

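The cover is level and shut (slope 0.0005), the bystanders are untouched, and the arm is clear.

```bash
python3 -c "
from cell import robot
print(robot.hand_in())"
```

```text
the job is handed in; nothing more can be done
None
```

The flap is folded level over the multimeter and the cover is pressed shut on the case; I handed the job in at about 9 s of the 51 s, and no verdict came back.

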